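# Unlatch the hold-down bar in the accessory tray

## Robot

A 6-joint arm with a two-finger parallel gripper is mounted at the origin on the work surface. World frame = base frame: x ahead of the robot, y to its left, z up, the work surface at z = 0. Lengths are in mm, angles in rad, forces in N, time in s.
With the tool pointing down it reaches from about 350 to 875 mm from the base axis. Payload 4.2 kg.
Tool frame: the origin (TCP) lies at the very end of the fingers, on their centre line; the grasp point (between the pads) lies 19 mm behind it (arm.grip_point_offset is the distance from the TCP to the grasp point, in mm); z points along the fingers, y is the direction in which the jaws open and shut (so a half turn about z gives the same grasp; the last joint's range is limited). The gripper opens to 85 mm and grips with 20 to 120 N. Pads are 22 mm wide; open, the fingers measure 114 mm over their backs; the gripper's body (76 mm by 85 mm) begins 54 mm behind the grasp point. The pads swing forward as they close: fully open they stand 13 mm farther back than shut.
Start: joints at [1.385, 0.385, 0.008, 0, -1.194, -0.259], TCP at [268.89, 564.179, 231.312] pointing down, gripper open.
Joint ranges: [-3.14, 3.14], [-1.21, 2.06], [-1.07, 1.41], [-3.16, 2.05], [-2.99, -0.16], [-3.1, 3.1]. Speed limits (rad/s): [2.79, 2.79, 3.14, 3.14, 3.14, 3.14].

## Interface

Orientations are given as a unit quaternion [x, y, z, w].
In Python, from bench import arm gives the robot as it stands.
- The arm moves only by the tool drive_tool, never from a script. Its argument "steps" is a list of rows, each a list of 5 numbers: the shift along the tool's x, y, z in m, then the turn about the tool's z in degrees, then the finger opening in m, from 0 to 0.0854. A call has 1 to 20 rows; each row shifts and turns the commanded pose from where the row before left it, along the tool's axes as they then stand; what a row does not reach is not made up. A row lasts 1/10 s, in which the tool goes at most 50 mm and 8.59 degrees, less where a joint would pass 70% of its speed; a pose out of reach is approached as far as the arm can. A call is refused whole if a number of a shift passes 0.05 or a number of a turn 8.59, either way. A call with a gripper value outside its range is refused whole. The fingers move at their own pace and stop on an object; the grip force is fixed at half the most. Time passes only in rows, so rows that do not move let the fingers close. It gives the time, the measured TCP pose, the force and the opening at its end, in the units of the state.
- arm.read_state(): the state, without advancing time (a new reading comes with each control period).
- arm.get_image(name): name is "scene" or "side" or "wrist"; returns (picture, depth): 400x640x3 uint8, blue, green, red; 400x640 float32, mm along the optical axis (not along the pixel's ray), 0 where there is no reading.
- arm.camera_params(name): a dict with "K" (3x3 intrinsics, pixels), "world_to_cam" (4x4, takes a point from world to camera coordinates); the wrist camera has in their place "mount" (4x4, takes a point from camera to tool coordinates, whose origin is the TCP and whose axes are the flange's). Camera axes: x right, y up, looking along -z (the intrinsics and any distortion apply to the point x, -y, -z); pixel columns grow to the right and rows downward; lengths in mm; the calibration is good to about 2 mm. A picture is of the moment at which its call begins: read the wrist's pose just before it. camera_params takes no time and is no camera call.
- arm.job_done(): hands the job in, once; it reports no verdict.
The state is a dict: "clock": time; "joints": joint angles; "joint_vel": joint speeds; "joint_efforts": joint torques, N m; "position": TCP position; "ee_rot": TCP orientation; "contact_force": force on the tool from outside, world axes, zero at the start; "wrist_torque": the same for the moment, N m; "gripper_width": finger opening in mm.
Only numpy, scipy, OpenCV 4.12 (cv2) and the standard library are available. Lean on these libraries where they do the work, as an engineer would, in place of code of your own. Each camera call takes 0.05 s, during which the arm holds its last target.

## Task

Pull the tray of the low accessory cabinet out to its stop. Then slide the black knob of the bar's spring latch sideways, away from the coupler, and with the latch pulled lift the hold-down bar off its ball until its front end has risen at least 6 cm, so that a colleague can get at the slide case under it. Finish while still holding the bar up, steady, with the tray fully out; leave the dish, jar and beaker standing where they are.

Things in the scene. Friction and masses are not known exactly. Their poses are not given: they have to be found in the camera images.
- cabinet: Fixed low grey cabinet on the table, 260 deep (x) x 300 wide (y) x 150 high, with one full-width tray; it stands at a different place and yaw (up to about 0.2 rad) each time. Origin: middle of its lower front edge. Its own x axis points from the front to the back, so the front faces -x, towards the robot; its y is to the left, z up.
- tray_out (a joint): How far the tray is out along the cabinet's -x (m): 0 shut, 0.19 at its stop; starts at 0 to 0.015. Sliding takes about 9 N; it stays where left. Its white front is 296 wide, 16 thick, in front of the cabinet's front edge when shut, top edge 146 above the table. Tray floor 24 above the table, inside y -125 to +125, side walls up to 60 above the table.
- tray_handle (a point): Middle of the tray's steel bar handle: a round bar of 10 mm diameter, 120 long along the cabinet's y, 118 above the table, its centre line 40 in front of the tray's white front. Moves with the tray.
- ball (a point): Centre of the steel ball (28 diameter) on a 12 mm post standing on the tray floor, 62 above the table, 71 behind the front's outer face. Moves with the tray. Hidden inside the cabinet while the tray is shut.
- hold_bar: Steel hold-down bar along the cabinet's x over a wooden slide case (28 high, fitted in the tray, 13 clear), hinged at its rear, 24 wide, 14 thick, about 0.35 kg. Its front end is the coupler: a round cap of 54 diameter (top 90 above the table) with walls round the ball. Origin: the ball's centre when down; x to the rear, y sideways, z up. It falls if let go.
- bar_front (a point): Middle of the top of the coupler cap, the bar's front end: 28 above the bar's origin, 90 above the table when down. It rises 60 mm when the bar swings up 0.55 rad (limit 1.1). The hinge axis runs along the bar's y, 120 behind and 8 above the bar's origin, and moves with the tray. With the latch home the bar lifts only about 0.01 rad, then its fork catches under the ball.
- latch_out (a joint): Travel of the spring latch, sideways along the bar's +y, away from the coupler (m): 0 home, 0.018 fully out. The spring pulls it home with about 4 N at first, 10.5 N fully out. From 0.014 on, its fork is clear of the ball and the bar can be lifted. The bar carries the latch, so lifting the knob lifts the bar.
- latch_knob (a point): Centre of the latch's black ball-shaped knob: 28 diameter, on an upright 10 mm stem at the latch's outer end, 112 above the table when the bar is down. With latch home it lies 68 to +y of and 50 above the bar's origin, 27 clear of the coupler cap. Pinched across (y) just below its middle it cannot slip out upward and turns between the finger pads as the bar rises. Moves with latch and bar.
- dish: Loose shallow glass dish, 90 diameter, 16 high, on the table left (+y) of the work, beyond the jar. Origin: centre of its underside.
- jar: Loose closed specimen jar, 60 diameter, 75 high, on the table left (+y) of the work. Origin: centre of its underside.
- beaker: Loose glass beaker, 68 diameter, 85 high, on the table right (-y) of the work. Origin: centre of its underside.

How it is judged:
By the outcome, as a careful person would: the job done as asked, in the order asked, and still so for the second after the job is handed in, while the arm keeps its last pose, push and grip.
It also fails if it takes over 48 s, if anything falls off the work surface, if the arm or the gripper's body presses on something with over 40 N, if the wrist force passes 120 N, or if a joint passes its speed limit or range.

## Working session

There is one attempt and no reset: what is moved stays moved. The work goes in short steps, Python scripts to look and compute and a tool call to move; the robot and the scene stay as the last step left them, time stands still between calls to the robot, and variables do not carry over. Pictures are saved under pics/ and viewed, and the job is handed in when it is done.

Besides the shell and the picture viewer there is one more tool, called after "Request:" by a JSON object that holds its "method" and its "body", one argument or row to a line. drive_tool: Moves the arm, as the interface text tells. Its arguments: {"type":"object","properties":{"steps":{"type":"array"}},"required":["steps"]}

```bash
mkdir -p pics; python3 - <<'E'
from bench import arm
import cv2, numpy as np
s=arm.read_state(); print(s)
for n in ["scene","side","wrist"]:
    p=arm.camera_params(n); print(n,{k:np.round(v,3).tolist() if not isinstance(v,str) else v for k,v in p.items()})
for n in ["scene","side"]:
    im,d=arm.get_image(n); cv2.imwrite(f"pics/{n}0.png",im); np.save(f"{n}0.npy",d)
E
```

```text
{'clock': 0.0, 'joints': array([ 1.38460774e+00,  3.85566214e-01,  6.60743858e-03, -5.17960066e-04,
       -1.19401020e+00, -2.58649338e-01]), 'joint_vel': array([-0.00138771, -0.00049605, -0.00029701, -0.00175719,  0.00055187,
        0.00089097]), 'joint_efforts': array([-6.90400229e-04, -3.92287910e+01,  1.88408464e+01,  4.18634221e+00,
       -4.63429664e-03,  9.51641965e-07]), 'position': array([268.6409548 , 563.6581522 , 230.20575547]), 'ee_rot': array([ 9.75345020e-01, -2.20682698e-01, -2.01202222e-04,  1.09432799e-03]), 'contact_force': array([-0.2991846 , -1.476089  ,  0.05644739]), 'wrist_torque': array([-0.0024334 , -0.00727544, -0.03335697]), 'gripper_width': 85.47567411208236}
scene {'K': [[450.406, 0.0, 315.642], [0.0, 450.406, 203.825], [0.0, 0.0, 1.0]], 'world_to_cam': [[0.783, 0.622, 0.01, -491.558], [-0.531, 0.66, 0.531, 282.703], [0.323, -0.421, 0.848, -1575.159], [0.0, 0.0, 0.0, 1.0]]}
side {'K': [[402.397, 0.0, 314.076], [0.0, 402.397, 200.614], [0.0, 0.0, 1.0]], 'world_to_cam': [[0.862, -0.506, 0.023, -534.87], [0.219, 0.414, 0.884, -240.558], [-0.457, -0.757, 0.468, -1035.149], [0.0, 0.0, 0.0, 1.0]]}
wrist {'K': [[313.127, 0.0, 322.888], [0.0, 313.127, 195.87], [0.0, 0.0, 1.0]], 'mount': [[0.0, 0.963, 0.269, 68.061], [1.0, -0.0, 0.001, -1.079], [0.001, 0.269, -0.963, -142.381], [0.0, 0.0, 0.0, 1.0]]}
```

View pics/scene0.png

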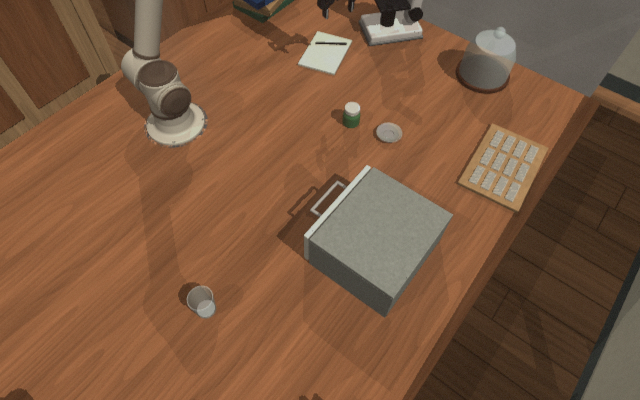

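View pics/side0.png

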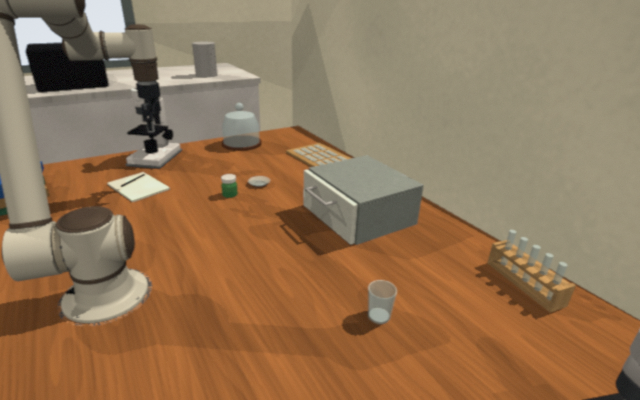

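The scene view shows the grey cabinet centred near (380,238), its handle near (328,198), the jar at (351,115), the dish at (389,132) and the beaker at (203,303). Next I measure them.

```bash
cat > h.py <<'E'
import cv2, numpy as np
from bench import arm
from scipy.spatial.transform import Rotation as R
def cam(n,state=None):
    p=arm.camera_params(n); K=np.array(p["K"])
    if n=="wrist":
        T=np.eye(4); T[:3,:3]=R.from_quat(state["ee_rot"]).as_matrix(); T[:3,3]=state["position"]
        c2w=T@np.array(p["mount"])
    else: c2w=np.linalg.inv(np.array(p["world_to_cam"]))
    return K,c2w
def cloud(d,K,c2w):
    v,u=np.mgrid[:d.shape[0],:d.shape[1]]
    P=np.stack([(u-K[0,2])/K[0,0]*d,-(v-K[1,2])/K[1,1]*d,-d],-1)
    return P@c2w[:3,:3].T+c2w[:3,3]
def ray(u,v,K,c2w,z):
    r=c2w[:3,:3]@np.array([(u-K[0,2])/K[0,0],-(v-K[1,2])/K[1,1],-1]); o=c2w[:3,3]
    return o+r*(z-o[2])/r[2]
def proj(P,K,c2w):
    q=np.linalg.inv(c2w)@np.append(P,1); return K[0,2]+K[0,0]*q[0]/-q[2], K[1,2]+K[1,1]*q[1]/q[2]
E
python3 - <<'E'
from h import *
for n in ["scene","side"]:
    d=np.load(n+"0.npy"); im=cv2.imread(f"pics/{n}0.png"); K,c=cam(n); P=cloud(d,K,c)
    hsv=cv2.cvtColor(im,cv2.COLOR_BGR2HSV)
    m=(abs(P[...,2]-150)<8)&(P[...,0]>300)&(P[...,0]<1100)&(abs(P[...,1])<500)&(d>0)
    m=cv2.morphologyEx(m.astype(np.uint8),cv2.MORPH_OPEN,np.ones((3,3)))
    nn,l,st,_=cv2.connectedComponentsWithStats(m); k=1+np.argmax(st[1:,4])
    Q=P[l==k]; print(n,"z",Q[:,2].mean(),len(Q))
    pts=np.argwhere(l==k)[:,::-1]
    W=np.array([ray(u,v,K,c,150)[:2] for u,v in pts]).astype(np.float32)
    print(cv2.minAreaRect(W)); print(cv2.boxPoints(cv2.minAreaRect(W)))
    # objects: points above the table elsewhere
    m=((P[...,2]>8)&(P[...,2]<120)&(P[...,0]>200)&(P[...,0]<1100)&(abs(P[...,1])<500)&(d>0)).astype(np.uint8)
    nn,l,st,ce=cv2.connectedComponentsWithStats(m)
    for k in range(1,nn):
        if st[k,4]>25: Q=P[l==k]; print(st[k],Q.min(0).round(),Q.max(0).round())
E
```

```text
scene z 149.5145268019994 10225
((818.3974609375, 25.848556518554688), (279.7447814941406, 303.0615234375), 0.5837823152542114)
[[ 676.98846  175.94632]
 [ 680.07623 -127.09946]
 [ 959.80646 -124.24921]
 [ 956.7187   178.79657]]
[342 102  18  26 374] [446. 357.   8.] [505. 416.  82.]
[376 122  26  20 249] [567. 383.   8.] [653. 469.  22.]
[ 458  160   70   51 1590] [886. 390.   8.] [1094.  500.   21.]
[ 304  221  146   95 1831] [ 680. -124.    8.] [959. 180. 120.]
[187 285  29  33 613] [ 533. -435.    8.] [ 601. -369.   90.]
side z 150.42544107504958 3312
((813.2821655273438, 21.199905395507812), (291.744384765625, 313.36737060546875), 0.7433313727378845)
[[ 665.3895   175.97798]
 [ 669.45496 -137.36302]
 [ 961.1748  -133.57817]
 [ 957.1094   179.76283]]
[310 156  42  11 171] [886. 445.   8.] [1088.  500.   19.]
[222 174  16  23 317] [443. 354.   9.] [502. 416.  80.]
[249 176  22  10 127] [568. 377.   8.] [652. 472.  20.]
[ 304  178  119   66 3189] [ 632. -129.    8.] [963. 174. 120.]
[309 186  25  17 159] [644. -16.  86.] [681. 118. 120.]
[ 488  232   46   52 1292] [ 968. -500.    8.] [1045. -386.  120.]
[368 280  29  43 992] [ 534. -439.    8.] [ 601. -371.   88.]
```

Request:
{"method": "drive_tool", "body": {
  "steps": [
    [0,0,0,8.06,0.085],
    [0,0,0,8.06,0.085],
    [0,0,0,8.06,0.085],
    [0,0,0,8.06,0.085],
    [0,0,0,8.06,0.085],
    [0,0,0,8.06,0.085],
    [0,0,0,8.06,0.085],
    [0,0,0,8.06,0.085],
    [0.038,-0.024,0,0,0.085],
    [0.038,-0.024,0,0,0.085],
    [0.038,-0.024,0,0,0.085],
    [0.038,-0.024,0,0,0.085],
    [0.038,-0.024,0,0,0.085],
    [0.038,-0.024,0,0,0.085],
    [0.038,-0.024,0,0,0.06],
    [0.038,-0.024,0,0,0.04],
    [0.038,-0.024,0,0,0.03],
    [0.038,-0.024,0,0,0.03]
  ]
}}

```text
clock: 1.9
position: [509.5, 182.6, 231.1]
ee_rot: [0.707, -0.707, -0.0, 0.0]
contact_force: [0.4, 0.7, -0.6]
gripper_width: 30.6
```

Request:
{"method": "drive_tool", "body": {
  "steps": [
    [0.04,-0.024,0,0,0.03],
    [0.04,-0.024,0,0,0.03],
    [0.04,-0.024,0,0,0.03],
    [0.04,-0.024,0,0,0.03],
    [0,0,0,0,0.03],
    [0,0,0,0,0.03]
  ]
}}

```text
clock: 2.5
position: [605.1, 23.3, 230.2]
ee_rot: [-0.706, 0.708, 0.001, -0.001]
contact_force: [-0.7, 0.4, -0.7]
gripper_width: 30.5
```

```bash
python3 - <<'E'
from h import *
s=arm.read_state(); print(s["clock"],s["position"],s["ee_rot"],s["joints"],s["gripper_width"],s["contact_force"])
im,d=arm.get_image("wrist"); cv2.imwrite("pics/w1.png",im); np.save("w1.npy",d)
K,c=cam("wrist",s); P=cloud(d,K,c)
m=((abs(P[...,2]-122)<5)&(P[...,0]<670)&(d>150)).astype(np.uint8)
nn,l,st,ce=cv2.connectedComponentsWithStats(m)
for k in range(1,nn):
    if st[k,4]>50:
        Q=P[l==k];print(st[k],Q.mean(0),Q.min(0),Q.max(0)); vx=cv2.fitLine(Q[:,:2].astype(np.float32),cv2.DIST_L2,0,.01,.01);print(vx.ravel())
E
```

```text
2.5 [605.07672156  23.25039248 230.23096789] [-7.06424993e-01  7.07787235e-01  6.40417389e-04 -7.41857165e-04] [ 3.05243414e-01  3.53368067e-01 -4.23550778e-02 -4.89995870e-04
 -1.17698037e+00 -3.06981466e-01] 30.522654459398378 [-0.74723874  0.42589851 -0.65262029]
[ 240  116   54  147 1909] [ 6.41473220e+02 -4.64746344e-01  1.21597688e+02] [631.57333687 -38.10557052 117.14339089] [669.99531348  88.45491807 124.7418231 ]
[ 1.7505929e-01 -9.8455787e-01  6.4147321e+02 -4.6474633e-01]
```

View pics/w1.png

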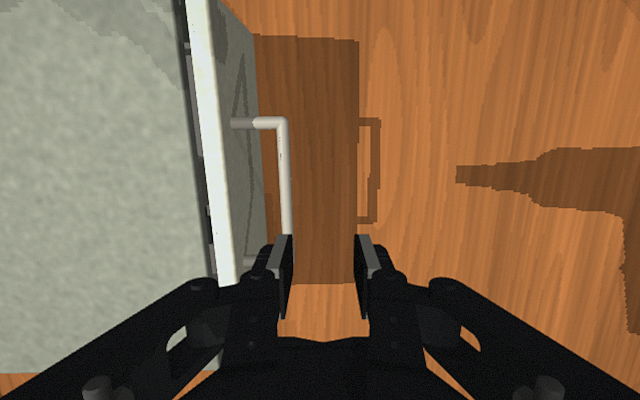

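The wrist view shows the handle bar running from (281,120) to (290,235), with posts at rows 122 and 262. Next I measure its position and tilt.

```bash
python3 - <<'E'
from h import *
s=arm.read_state(); d=np.load("w1.npy"); K,c=cam("wrist",s); P=cloud(d,K,c)
m=((abs(P[...,2]-121)<6)&(P[...,0]<660)&(d>150))
rows=[]
for v in range(135,230,5):
    uu=np.where(m[v])[0]
    if len(uu): p=(ray(uu[0],v,K,c,118)+ray(uu[-1],v,K,c,118))/2; rows.append(p[:2])
rows=np.array(rows); print(rows[::5]); f=np.polyfit(rows[:,1],rows[:,0],1); print("handle slope",f, f[0]*24+f[1])
for n,v in(("top",122),("bot",262)): print(n,[ray(u,v,K,c,118)[:2].round(1) for u in(250,284)])
# white front top edge at z146
im=cv2.imread("pics/w1.png"); g=im.min(2)>190
e=[]
for v in range(10,270,10):
    uu=np.where(g[v,150:240])[0]+150
    if len(uu)>5: e.append(np.r_[ray(uu[0],v,K,c,146)[:2],ray(uu[-1],v,K,c,146)[:2]])
e=np.array(e);print(e[::5].round(1)); print(np.polyfit(e[:,1],e[:,0],1),np.polyfit(e[:,3],e[:,2],1))
for n in ["scene","side"]:
    dd=np.load(n+"0.npy"); K,c=cam(n); P=cloud(dd,K,c)
    m=(abs(P[...,2]-149)<5)&(P[...,0]>700)&(P[...,0]<1100)&(abs(P[...,1])<300)&(dd>0)
    Q=P[m]; h=cv2.convexHull(Q[:,:2].astype(np.float32)); print(n,cv2.approxPolyDP(h,15,True)[:,0])
E
```

```text
[[637.85560491 -22.18127713]
 [637.33634162  -2.00780609]
 [637.21274057  19.05954174]
 [636.65537912  41.08166682]]
handle slope [-1.60643670e-02  6.37352325e+02] 636.9667802474543
top [array([662.9, -32.3]), array([635.9, -32.3])]
bot [array([670.6,  90.2]), array([640. ,  90.2])]
[[ 692.8 -103.9  681.2 -103.9]
 [ 692.3  -74.   680.2  -74. ]
 [ 691.7  -41.7  679.8  -41.7]
 [ 691.1   -6.5  679.4   -6.5]
 [ 691.1   31.8  678.9   31.8]
 [ 690.4   73.8  678.5   73.8]]
[-1.38159877e-02  6.91447417e+02] [-1.60064946e-02  6.79292146e+02]
scene [[ 956.54614 -119.51841]
 [ 955.7502   175.05458]
 [ 700.3262   176.39716]
 [ 700.60535 -121.92222]]
side [[ 955.09155  -123.23317 ]
 [ 950.2737    178.02359 ]
 [ 703.59753   170.25282 ]
 [ 701.5971   -123.272095]]
```

Request:
{"method": "drive_tool", "body": {
  "steps": [
    [-0.004,-0.032,0,-0.9,0.03],
    [0,0,0.02,0,0.03],
    [0,0,0.03,0,0.03],
    [0,0,0.03,0,0.03],
    [0,0,0.03,0,0.03],
    [0,0,0.02,0,0.03],
    [0,0,0,0,0.03],
    [0,0,0,0,0.0],
    [0,0,0,0,0.0],
    [0,0,0,0,0.0],
    [0,0,0,0,0.0],
    [0,0,0,0,0.0]
  ]
}}

```text
clock: 3.75
position: [638.0, 30.1, 101.8]
ee_rot: [0.713, -0.701, 0.0, -0.002]
contact_force: [1.2, 5.9, 0.8]
gripper_width: 7.7
```

Request:
{"method": "drive_tool", "body": {
  "steps": [
    [0,0.005,0,0,0.0],
    [0,0.01,0,0,0.0],
    [0,0.015,0,0,0.0]
  ]
}}

```text
clock: 4.05
position: [612.0, 29.7, 101.9]
ee_rot: [0.713, -0.701, 0.003, -0.005]
contact_force: [9.5, 4.7, -5.5]
gripper_width: 7.7
```

```bash
python3 - <<'E'
from h import *
s=arm.read_state(); print(s["clock"],s["position"],s["gripper_width"],s["contact_force"])
im,d=arm.get_image("wrist"); cv2.imwrite("pics/w2.png",im)
E
```

```text
4.05 [612.03599174  29.72180272 101.88377945] 7.7223646244593525 [ 9.49348799  4.66638591 -5.53955877]
```

View pics/w2.png

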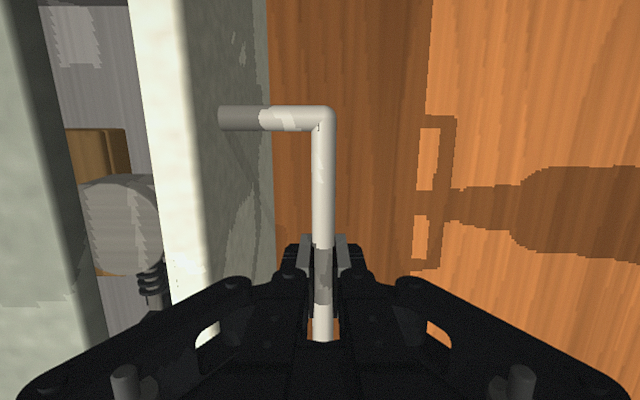

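The handle is gripped between the pads at (322,290) and the tray is moving, with the coupler now visible near (120,225). I continue the pull.

Request:
{"method": "drive_tool", "body": {
  "steps": [
    [0,0.02,0,0,0.0],
    [0,0.02,0,0,0.0],
    [0,0.02,0,0,0.0],
    [0,0.02,0,0,0.0],
    [0,0.02,0,0,0.0],
    [0,0.02,0,0,0.0],
    [0,0.015,0,0,0.0],
    [0,0.007,0,0,0.0],
    [0,0,0,0,0.0]
  ]
}}

```text
clock: 5.0
position: [467.0, 27.7, 101.8]
ee_rot: [0.713, -0.701, 0.001, -0.004]
contact_force: [3.3, 9.0, -4.2]
gripper_width: 7.9
```

Request:
{"method": "drive_tool", "body": {
  "steps": [
    [0,0.003,0,0,0.0],
    [0,0.003,0,0,0.0],
    [0,0,0,0,0]
  ]
}}

```text
clock: 5.3
position: [462.6, 27.7, 101.8]
ee_rot: [0.713, -0.701, 0.002, -0.004]
contact_force: [7.3, 6.6, -7.2]
gripper_width: 7.8
```

Request:
{"method": "drive_tool", "body": {
  "steps": [
    [0,0.003,0,0,0.0],
    [0,0.002,0,0,0.0],
    [0,0,0,0,0]
  ]
}}

```text
clock: 5.6
position: [457.9, 27.7, 101.9]
ee_rot: [0.713, -0.701, 0.002, -0.005]
contact_force: [7.4, 7.0, -8.3]
gripper_width: 7.7
```

Request:
{"method": "drive_tool", "body": {
  "steps": [
    [0,0.003,0,0,0.0],
    [0,0.002,0,0,0.0],
    [0,0,0,0,0]
  ]
}}

```text
clock: 5.9
position: [452.9, 27.6, 101.8]
ee_rot: [0.713, -0.701, 0.002, -0.005]
contact_force: [7.5, 6.2, -8.7]
gripper_width: 7.6
```

Request:
{"method": "drive_tool", "body": {
  "steps": [
    [0,0.002,0,0,0.0],
    [0,0.002,0,0,0.0],
    [0,0,0,0,0]
  ]
}}

```text
clock: 6.2
position: [451.7, 27.6, 101.9]
ee_rot: [0.713, -0.701, 0.004, -0.007]
contact_force: [16.8, 1.7, -16.5]
gripper_width: 7.4
```

Request:
{"method": "drive_tool", "body": {
  "steps": [
    [0,0.002,0,0,0.0],
    [0,0.002,0,0,0.0],
    [0,0,0,0,0]
  ]
}}

```text
clock: 6.5
position: [451.7, 27.8, 102.0]
ee_rot: [0.714, -0.7, 0.006, -0.01]
contact_force: [28.7, -4.5, -28.9]
gripper_width: 8.0
```

Request:
{"method": "drive_tool", "body": {
  "steps": [
    [0,-0.005,0,0,0.0],
    [0,0,0,0,0.02],
    [0,0,0,0,0.03],
    [0,0,0,0,0.03],
    [0,0,-0.03,0,0.03],
    [0,0,-0.04,0,0.03],
    [0,0,-0.05,0,0.04],
    [0,0,-0.05,0,0.045],
    [0,0,0,0,0.045],
    [0,0,0,0,0.045]
  ]
}}

```text
clock: 7.5
position: [445.8, 25.2, 272.4]
ee_rot: [0.713, -0.701, 0.0, -0.001]
contact_force: [-0.5, -0.0, -1.0]
gripper_width: 44.8
```

```bash
python3 - <<'E'
from h import *
s=arm.read_state(); print(s["clock"],s["position"],s["ee_rot"],s["joints"],s["gripper_width"],s["contact_force"])
for n in ["wrist","scene"]:
    im,d=arm.get_image(n); cv2.imwrite(f"pics/{n}3.png",im); np.save(f"{n}3.npy",d)
E
```

```text
7.5 [445.77785576  25.20582952 272.39596877] [ 7.12762883e-01 -7.01403817e-01  2.63975992e-04 -1.29925263e-03] [ 4.22182467e-01  4.22498082e-02 -3.33604165e-01 -4.85019988e-04
 -1.19232938e+00 -4.05939510e-01] 44.77384131639319 [-0.52824857 -0.00734015 -1.00328277]
```

View pics/wrist3.png

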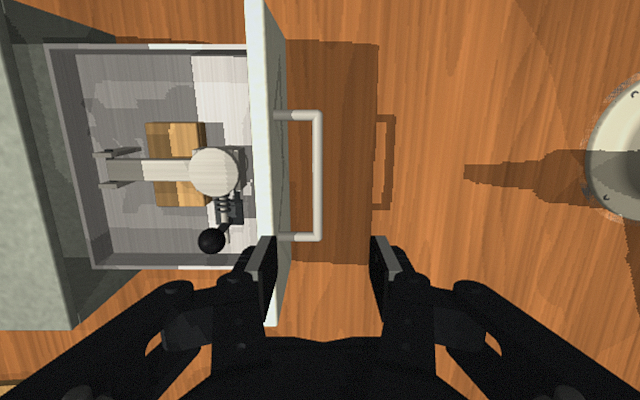

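View pics/scene3.png

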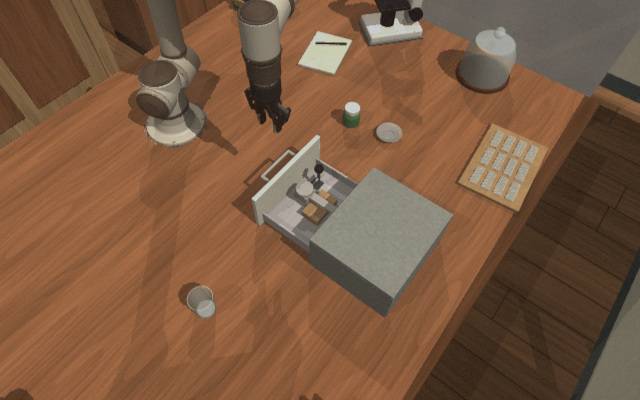

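The tray is out. The wrist view shows the black knob at (212,241) and the coupler cap at (214,172).

```bash
python3 - <<'E'
from h import *
s=arm.read_state(); K,c=cam("wrist",s); d=np.load("wrist3.npy"); im=cv2.imread("pics/wrist3.png"); P=cloud(d,K,c)
g=(im.max(2)<50).astype(np.uint8); g[:,240:]=0; g[:215]=0; g[262:]=0
g=cv2.morphologyEx(g,cv2.MORPH_OPEN,np.ones((7,7)))
cs,_=cv2.findContours(g,0,2)
for k in cs:
    (u,v),r=cv2.minEnclosingCircle(k); print(u,v,r,"knob z112",ray(u,v,K,c,112), "depth pt",P[int(v),int(u)])
print("cap(214,172) z90",ray(214,172,K,c,90),P[172,214])
print("handle",[ray(318,v,K,c,118).round(1) for v in(115,175,235)], "front mid")
Ks,cs_=cam("scene"); im=cv2.imread("pics/scene3.png"); d2=np.load("scene3.npy"); 
print("scene knob",ray(319,168.5,Ks,cs_,112),cloud(d2,Ks,cs_)[168,319])
g=(im.max(2)<50).astype(np.uint8); g[:155]=0;g[182:]=0;g[:,:305]=0;g[:,330:]=0
for k in cv2.findContours(g,0,2)[0]: (u,v),r=cv2.minEnclosingCircle(k);print(u,v,r,cv2.contourArea(k),ray(u,v,Ks,cs_,112))
E
```

```text
213.0 240.0 14.866168975830078 knob z112 [557.86603245  91.08856369 112.        ] depth pt [554.69206839  87.28036831 120.58698711]
cap(214,172) z90 [558.93684354  23.8037347   90.        ] [559.70421901  24.25535458  87.79322109]
handle [array([450.5, -36.3, 118. ]), array([449.8,  19.4, 118. ]), array([449. ,  81.3, 118. ])] front mid
scene knob [563.93948726  94.56986188 112.        ] [568.1422424   88.91702337 123.96459559]
319.0 168.8125 4.305347442626953 43.0 [564.65175531  93.66570365 112.        ]
```

```bash
python3 - <<'E'
from h import *
s=arm.read_state(); K,c=cam("wrist",s); d=np.load("wrist3.npy"); P=cloud(d,K,c); im=cv2.imread("pics/wrist3.png")
m=(P[...,2]>50)&(P[...,1]>45)&(P[...,1]<130)&(P[...,0]>510)&(P[...,0]<620)
for y in range(45,130,6):
    q=P[m&(abs(P[...,1]-y)<3)]
    if len(q): print(y,len(q),q[:,2].max().round(),np.percentile(q[:,2],[50]).round(),q[:,0].min().round(),q[:,0].max().round())
cv2.imwrite("pics/crop3.png",cv2.resize(im[120:280,140:300],None,fx=3.5,fy=3.5,interpolation=cv2.INTER_CUBIC))
E
```

```text
45 104 89.0 [87.] 536.0 617.0
51 36 88.0 [87.] 551.0 606.0
57 47 72.0 [67.] 553.0 619.0
63 70 72.0 [66.] 553.0 616.0
69 68 72.0 [67.] 553.0 604.0
75 67 72.0 [67.] 553.0 569.0
81 193 120.0 [113.] 549.0 570.0
87 272 124.0 [116.] 547.0 574.0
93 194 124.0 [119.] 547.0 574.0
99 108 123.0 [119.] 548.0 572.0
105 33 119.0 [67.] 551.0 565.0
111 22 68.0 [65.] 556.0 560.0
117 6 67.0 [66.] 557.0 561.0
```

View pics/crop3.png

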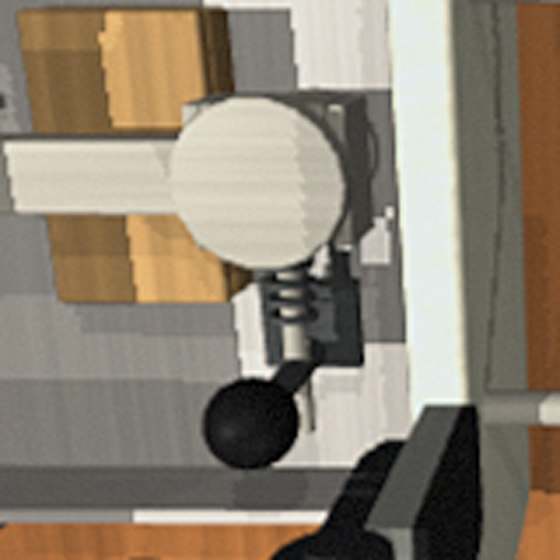

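Request:
{"method": "drive_tool", "body": {
  "steps": [
    [0,0,0,-8.18,0.045],
    [0,0,0,-8.18,0.045],
    [0,0,0,-8.18,0.045],
    [0,0,0,-8.18,0.045],
    [0,0,0,-8.18,0.045],
    [0,0,0,-8.18,0.045],
    [0,0,0,-8.18,0.045],
    [0,0,0,-8.18,0.045],
    [0,0,0,-8.18,0.045],
    [0,0,0,-8.18,0.045],
    [0,0,0,-8.18,0.045],
    [0.04,-0.022,0,0,0.045],
    [0.04,-0.022,0.02,0,0.045],
    [0.035,-0.023,0.03,0,0.045],
    [0,0,0.03,0,0.045],
    [0,0,0.03,0,0.045],
    [0,0,0,0,0.045],
    [0,0,0,0,0.045]
  ]
}}

```text
clock: 9.4
position: [558.7, 93.0, 161.3]
ee_rot: [1.0, 0.008, -0.001, 0.001]
contact_force: [0.0, -0.0, 0.7]
gripper_width: 45.3
```

Request:
{"method": "drive_tool", "body": {
  "steps": [
    [0.001,0,0.025,0,0.045],
    [0,0,0.025,0,0.045],
    [0,0,0.015,0,0.045],
    [0,0,0.009,0,0.045],
    [0,0,0,0,0.045]
  ]
}}

```text
clock: 9.9
position: [560.3, 93.4, 88.6]
ee_rot: [1.0, 0.008, 0.0, 0.0]
contact_force: [-0.7, 0.0, 0.6]
gripper_width: 45.1
```

```bash
python3 - <<'E'
from h import *
s=arm.read_state(); print(s["clock"],s["position"],s["gripper_width"],s["contact_force"])
im,d=arm.get_image("wrist"); cv2.imwrite(f"pics/w4.png",im)
E
```

```text
9.9 [560.28380178  93.37282786  88.58214415] 45.124508323382194 [-0.71342393  0.04000326  0.6103588 ]
```

View pics/w4.png

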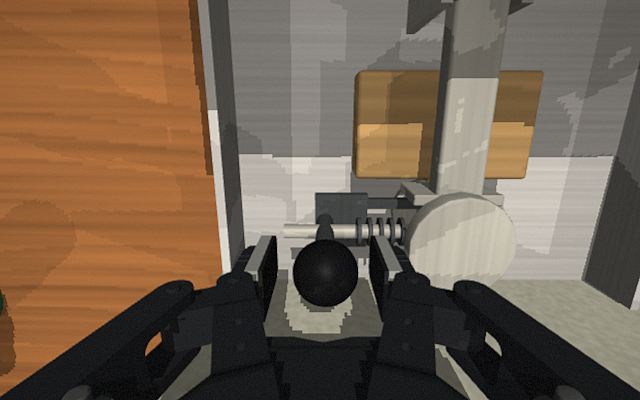

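The wrist view shows the knob at (325,271), centred between the open pads, with the coupler clear on the right. I lower slightly and close.

Request:
{"method": "drive_tool", "body": {
  "steps": [
    [0,0,0.003,0,0.045],
    [0,0,0,0,0.0],
    [0,0,0,0,0.0],
    [0,0,0,0,0.0],
    [0,0,0,0,0.0],
    [0,0,0,0,0.0]
  ]
}}

```text
clock: 10.55
position: [560.6, 92.9, 86.2]
ee_rot: [1.0, 0.008, 0.0, 0.0]
contact_force: [-1.1, -4.8, 4.8]
gripper_width: 25.1
```

```bash
python3 - <<'E'
from h import *
s=arm.read_state(); print(s["clock"],s["position"],s["gripper_width"],s["contact_force"])
im,d=arm.get_image("wrist"); cv2.imwrite(f"pics/w5.png",im[150:])
im,d=arm.get_image("side"); cv2.imwrite(f"pics/s5.png",cv2.resize(im[120:270,200:400],None,fx=4,fy=4,interpolation=cv2.INTER_CUBIC))
E
```

```text
10.55 [560.56223389  92.93726904  86.1705054 ] 25.067871048692428 [-1.12531368 -4.79325777  4.7779304 ]
```

View pics/w5.png

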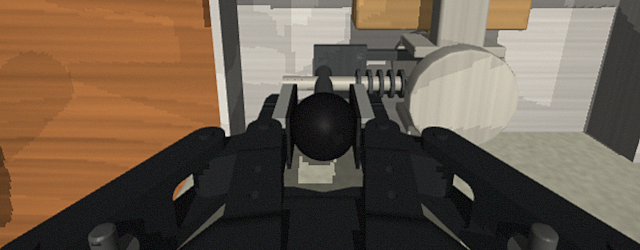

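View pics/s5.png

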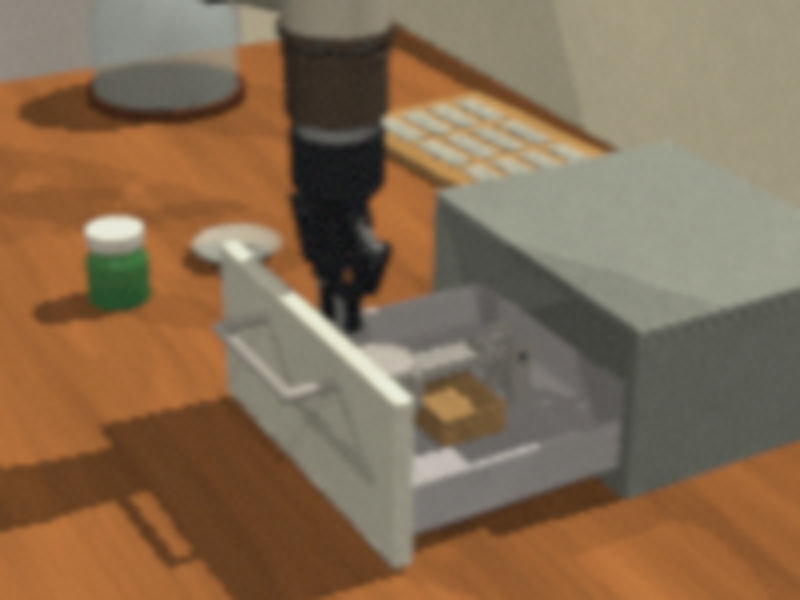

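The knob is pinched. I pull the latch in small steps.

Request:
{"method": "drive_tool", "body": {
  "steps": [
    [0,-0.004,0,0,0.0],
    [0,-0.005,0,0,0.0],
    [0,-0.004,0,0,0.0],
    [0,-0.003,0,0,0.0],
    [0,-0.001,0,0,0.0],
    [0,0,0,0,0.0],
    [0,0,0,0,0.0]
  ]
}}

```text
clock: 11.35
position: [560.2, 108.5, 86.1]
ee_rot: [1.0, 0.008, 0.0, 0.001]
contact_force: [1.6, -9.9, 4.8]
gripper_width: 25.5
```

```bash
python3 - <<'E'
from h import *
s=arm.read_state(); print(s["clock"],s["position"],s["gripper_width"],s["contact_force"])
im,d=arm.get_image("wrist"); cv2.imwrite(f"pics/w6.png",im[150:])
E
```

```text
11.35 [560.24590942 108.54879315  86.06323354] 25.535370213065228 [ 1.59996152 -9.9132721   4.79332737]
```

View pics/w6.png

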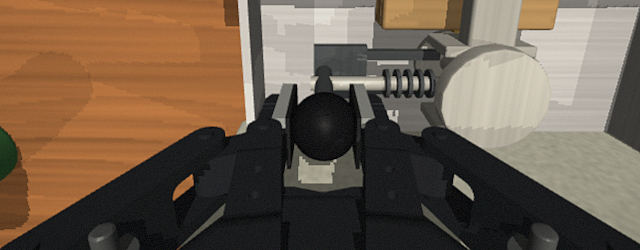

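Request:
{"method": "drive_tool", "body": {
  "steps": [
    [0,-0.0012,0,0,0.0],
    [0,0,0,0,0.0],
    [0.0014,0,-0.0036,0,0.0],
    [0.0014,0,-0.0036,0,0.0],
    [0.0016,0,-0.0035,0,0.0],
    [0.0016,0,-0.0035,0,0.0],
    [0,0,0,0,0.0]
  ]
}}

```text
clock: 12.1
position: [564.4, 109.1, 97.6]
ee_rot: [1.0, 0.007, -0.002, 0.002]
contact_force: [3.2, -10.7, -6.7]
gripper_width: 25.0
```

```bash
python3 - <<'E'
from h import *
s=arm.read_state(); print(s["clock"],s["position"],s["gripper_width"],s["contact_force"],s["wrist_torque"])
im,d=arm.get_image("wrist"); cv2.imwrite(f"pics/w7.png",im[150:]); K,c=cam("wrist",s); P=cloud(d,K,c)
m=(abs(P[...,1]-24)<15)&(P[...,2]>75)&(P[...,0]<590)&(P[...,0]>500)
q=P[m]; print(len(q),q.min(0),q.max(0))
E
```

```text
12.1 [564.44262468 109.12797083  97.63091894] 24.993264433935614 [  3.17273634 -10.73133081  -6.70193388] [-2.57775726 -0.83617396  0.12119781]
6025 [506.29168801   9.00882993  75.60692611] [589.99930056  38.98939009 104.42733586]
```

View pics/w7.png

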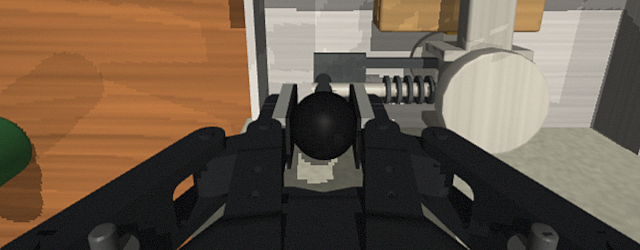

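The coupler cap's top is now about 12 mm higher and forces are low, so the bar is free. I continue along the arc.

Request:
{"method": "drive_tool", "body": {
  "steps": [
    [0.0036,0,-0.0067,0,0.0],
    [0.004,0,-0.0065,0,0.0],
    [0.0043,0,-0.0063,0,0.0],
    [0.0047,0,-0.006,0,0.0],
    [0.0051,0,-0.0057,0,0.0],
    [0.0054,0,-0.0054,0,0.0],
    [0,0,0,0,0.0]
  ]
}}

```text
clock: 12.85
position: [588.9, 108.6, 134.6]
ee_rot: [1.0, 0.007, -0.006, 0.003]
contact_force: [-10.1, -9.2, 5.1]
gripper_width: 25.3
```

Request:
{"method": "drive_tool", "body": {
  "steps": [
    [0.0057,0,-0.005,0,0.0],
    [0.006,0,-0.0047,0,0.0],
    [0.0063,0,-0.0043,0,0.0],
    [0.0065,0,-0.004,0,0.0],
    [0,0,0,0,0.0],
    [0,0,0,0,0.0]
  ]
}}

```text
clock: 13.45
position: [613.4, 108.8, 153.2]
ee_rot: [1.0, 0.005, -0.006, 0.003]
contact_force: [-6.8, -10.5, 5.2]
gripper_width: 25.0
```

```bash
python3 - <<'E'
from h import *
s=arm.read_state(); print(s["clock"],s["position"],s["gripper_width"],s["contact_force"],s["wrist_torque"])
im,d=arm.get_image("wrist"); cv2.imwrite(f"pics/w8.png",im); K,c=cam("wrist",s); P=cloud(d,K,c); np.save("w8.npy",d)
m=(abs(P[...,1]-24)<4)&(P[...,2]>75)&(P[...,0]<700)&(P[...,0]>520)
q=P[m]
for x in range(530,700,8):
    k=q[abs(q[:,0]-x)<4]
    if len(k): print(x,len(k),k[:,2].max().round(1))
im,d=arm.get_image("side"); cv2.imwrite(f"pics/s8.png",cv2.resize(im[120:270,200:400],None,fx=4,fy=4,interpolation=cv2.INTER_CUBIC))
E
```

```text
13.45 [613.40650485 108.77883293 153.17146878] 25.020849790539327 [ -6.84660873 -10.46750091   5.18896843] [-2.99066996  1.99167576 -0.80524161]
578 3 75.8
586 39 167.0
594 326 166.5
602 318 161.7
610 305 155.1
618 285 150.3
626 361 144.4
634 220 125.8
642 205 119.9
650 198 113.8
658 182 109.6
666 184 103.9
674 171 98.3
682 165 92.7
690 160 87.2
698 194 150.6
```

View pics/w8.png

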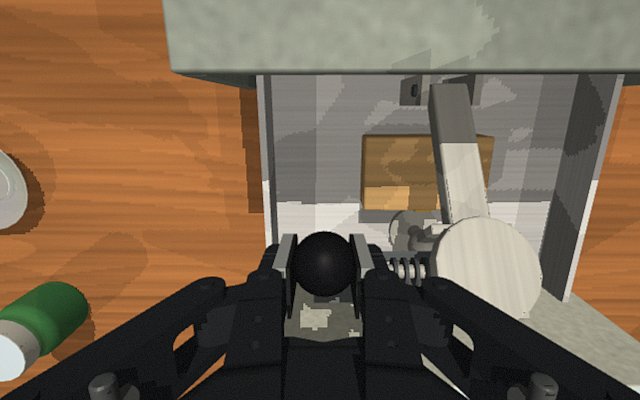

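View pics/s8.png

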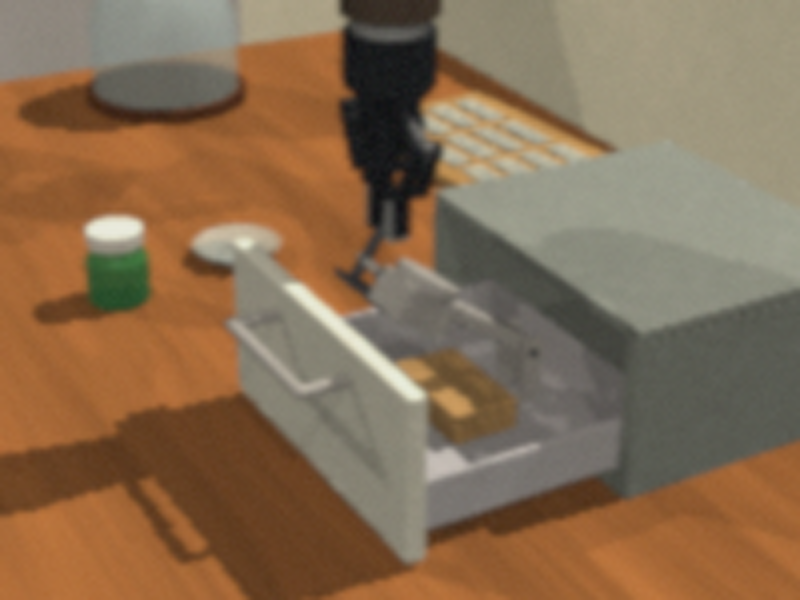

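The bar is up at about 0.60 rad. Comparing side views, the tray front seems to have been pushed in a few mm, and the knob sits differently in the pads. I measure both.

```bash
python3 - <<'E'
from h import *
s=arm.read_state(); K,c=cam("wrist",s); d=np.load("w8.npy"); P=cloud(d,K,c); im=cv2.imread("pics/w8.png")
q=P[235:292,300:348].reshape(-1,3); dq=d[235:292,300:348].ravel(); q=q[(dq>0)&(q[:,2]>140)]
# sphere fit
def fit(q):
    A=np.c_[2*q,np.ones(len(q))]; x=np.linalg.lstsq(A,(q**2).sum(1),rcond=None)[0]; return x[:3],np.sqrt(x[3]+x[:3]@x[:3])
print("knob fit",fit(q),len(q),q.max(0)); 
from scipy.optimize import least_squares
r=least_squares(lambda p:np.linalg.norm(q-p,axis=1)-14,q.mean(0)-[0,0,10],loss="soft_l1");print("R14",r.x, s["position"])
# tray front top edge: scene & side, before/after
for n in["scene","side"]:
    im,d2=arm.get_image(n); cv2.imwrite(f"pics/{n}9.png",im); np.save(f"{n}9.npy",d2)
K,c=cam("scene")
for f in("scene3","scene9"):
    D=np.load(f+".npy"); Q=cloud(D,K,c); I=cv2.imread(f"pics/{f}.png")
    m=(abs(Q[...,2]-144)<4)&(Q[...,0]>470)&(Q[...,0]<530)&(Q[...,1]>-130)&(Q[...,1]<175)&(D>0)
    w=Q[m]; 
    print(f,m.sum(),w.mean(0), np.polyfit(w[:,1],w[:,0],1))
K,c=cam("side")
D=np.load("side9.npy");Q=cloud(D,K,c);m=(abs(Q[...,2]-118)<4)&(Q[...,0]>430)&(Q[...,0]<475)&(Q[...,1]<100)&(Q[...,1]>-50)&(D>0);print("side handle",m.sum(),Q[m].mean(0))
a=cv2.imread("pics/scene3.png")[120:250,230:350];b=cv2.imread("pics/scene9.png")[120:250,230:350]
cv2.imwrite("pics/cmp.png",cv2.resize(np.hstack([a,b]),None,fx=3.3,fy=3.3,interpolation=cv2.INTER_CUBIC))
E
```

```text
knob fit (array([617.8844105 , 109.66934936, 172.7510283 ]), np.float64(13.320906335119123)) 2637 [631.61641967 119.98290109 187.11239655]
R14 [617.47479113 109.65749498 171.97443728] [613.28541707 108.72914759 153.11355997]
scene3 448 [501.23417693  14.55012917 144.72372981] [-1.36448573e-02  5.01432711e+02]
scene9 442 [512.15741961  15.10659627 144.73594682] [-1.28177087e-02  5.12351052e+02]
side handle 59 [461.86445694  14.77183259 119.23822178]
```

View pics/cmp.png

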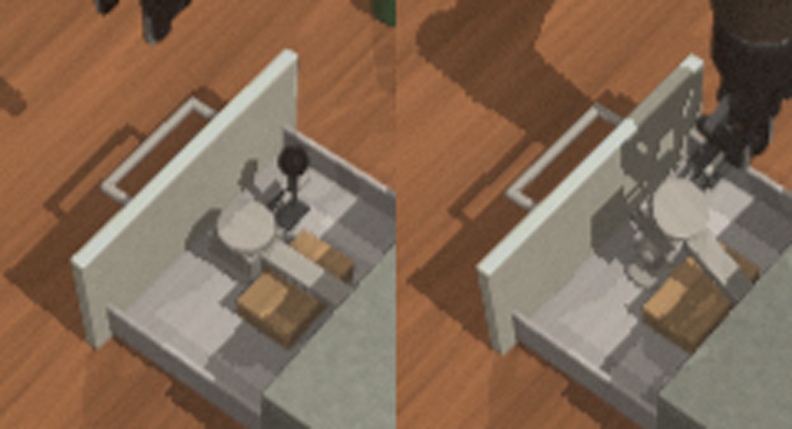

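The tray has been pushed in by about 11 mm. The knob centre (z 172) is still at pad height. I pull straight back in -x with z held, so the tray has to slide out, and check as I go.

Request:
{"method": "drive_tool", "body": {
  "steps": [
    [-0.002,0,0,0,0.0],
    [-0.002,0,0,0,0.0],
    [-0.002,0,0,0,0.0],
    [0,0,0,0,0.0]
  ]
}}

```text
clock: 14.05
position: [609.4, 109.4, 151.0]
ee_rot: [1.0, 0.005, -0.003, 0.002]
contact_force: [2.8, -9.6, -6.7]
gripper_width: 25.1
```

```bash
cat > chk.py <<'E'
from h import *
import sys
from scipy.optimize import least_squares
t=sys.argv[1]
s=arm.read_state(); print(s["clock"],s["position"],s["gripper_width"],s["contact_force"])
im,d=arm.get_image("wrist"); cv2.imwrite(f"pics/w_{t}.png",im); K,c=cam("wrist",s); P=cloud(d,K,c)
zt=s["position"][2]
m=(im.max(2)<60)&(P[...,2]>zt+8)&(P[...,2]<zt+45)&(abs(P[...,1]-s["position"][1]-1)<11)&(abs(P[...,0]-s["position"][0]-4)<18)&(d>0)
q=P[m]; r=least_squares(lambda p:np.linalg.norm(q-p,axis=1)-14,q.mean(0)-[0,0,8],loss="soft_l1"); print("knob",r.x.round(1),"rel TCP",(r.x-s["position"]).round(1))
# bar slope
m=(abs(P[...,1]-24)<4)&(P[...,0]>630)&(P[...,0]<690)&(P[...,2]>80)&(P[...,2]<145); w=P[m]
if len(w)>50:
    f=np.polyfit(w[:,0],w[:,2],1); print("bar angle",np.arctan(-f[0]))
    q=P[(abs(P[...,1]-24)<4)&(P[...,2]>100)&(P[...,0]>540)&(P[...,0]<690)]; print("zmax cap",np.percentile(q[:,2],99.5))
im,D=arm.get_image("scene"); cv2.imwrite(f"pics/sc_{t}.png",im); K,c=cam("scene"); Q=cloud(D,K,c)
m=(abs(Q[...,2]-144)<4)&(Q[...,0]>470)&(Q[...,0]<530)&(Q[...,1]>-130)&(Q[...,1]<100)&(D>0); w=Q[m]; print("tray front x at y15", np.polyval(np.polyfit(w[:,1],w[:,0],1),15),"(501.2 = at stop)")
E
python3 chk.py a
```

```text
14.05 [609.42587855 109.39321835 151.03637313] 25.125200639741372 [ 2.76787525 -9.61781251 -6.69514258]
knob [614.1 110.4 169.3] rel TCP [ 4.7  1.  18.3]
bar angle 0.5646097327135492
zmax cap 162.96532940227402
tray front x at y15 512.2554094330562 (501.2 = at stop)
```

Request:
{"method": "drive_tool", "body": {
  "steps": [
    [-0.002,0,-0.002,0,0.0],
    [-0.003,0,-0.001,0,0.0],
    [-0.003,0,-0.001,0,0.0],
    [-0.003,0,0,0,0.0],
    [0,0,0,0,0.0]
  ]
}}

```text
clock: 14.65
position: [599.7, 109.7, 152.8]
ee_rot: [1.0, 0.005, -0.002, 0.001]
contact_force: [10.7, -10.3, -17.3]
gripper_width: 24.8
```

```bash
python3 chk.py b
```

```text
14.65 [599.72818337 109.67242413 152.84264736] 24.816618745925105 [ 10.66476495 -10.29303571 -17.30947396]
knob [604.8 110.8 170.6] rel TCP [ 5.   1.1 17.8]
bar angle 0.5793045297552157
zmax cap 165.19333233643115
tray front x at y15 501.2197342991843 (501.2 = at stop)
```

Request:
{"method": "drive_tool", "body": {
  "steps": [
    [-0.002,0,0,0,0.0],
    [-0.001,0,0,0,0.0],
    [0,0,0,0,0.0]
  ]
}}

```text
clock: 15.05
position: [598.2, 110.0, 152.1]
ee_rot: [1.0, 0.005, -0.001, 0.001]
contact_force: [15.2, -10.3, -22.1]
gripper_width: 25.1
```

```bash
python3 chk.py c
```

```text
15.05 [598.24887802 110.04208447 152.10186829] 25.149590222583274 [ 15.21412813 -10.31436875 -22.10667597]
knob [603.5 111.2 169.6] rel TCP [ 5.3  1.1 17.5]
bar angle 0.5672367043582872
zmax cap 164.2305960796723
tray front x at y15 501.3261175579523 (501.2 = at stop)
```

Request:
{"method": "drive_tool", "body": {
  "steps": [
    [0.0015,0,-0.002,0,0.0],
    [0.0015,0,-0.002,0,0.0],
    [0.002,0,-0.002,0,0.0],
    [0.002,0,-0.002,0,0.0],
    [0,0,0,0,0.0]
  ]
}}

```text
clock: 15.65
position: [603.0, 109.5, 159.6]
ee_rot: [1.0, 0.007, -0.005, 0.002]
contact_force: [6.5, -9.7, -12.9]
gripper_width: 25.2
```

```bash
python3 chk.py d
```

```text
15.65 [602.99017658 109.46536975 159.64373564] 25.22565387676015 [  6.53224402  -9.72331141 -12.85607646]
knob [610.9 110.5 175. ] rel TCP [ 7.9  1.  15.3]
bar angle 0.6385668439208504
zmax cap 172.17235696753275
tray front x at y15 501.3843363995792 (501.2 = at stop)
```

The bar is at about 0.64 rad (roughly 67 mm rise) and the tray is at its stop. I hold for a second to check steadiness.

Request:
{"method": "drive_tool", "body": {
  "steps": [
    [0,0,0,0,0.0],
    [0,0,0,0,0.0],
    [0,0,0,0,0.0],
    [0,0,0,0,0.0],
    [0,0,0,0,0.0],
    [0,0,0,0,0.0],
    [0,0,0,0,0.0],
    [0,0,0,0,0.0],
    [0,0,0,0,0.0],
    [0,0,0,0,0.0]
  ]
}}

```text
clock: 16.75
position: [603.4, 110.1, 160.4]
ee_rot: [1.0, 0.007, -0.003, 0.001]
contact_force: [8.7, -9.8, -17.4]
gripper_width: 24.8
```

```bash
python3 chk.py e; python3 - <<'E'
from h import *
s=arm.read_state(); print(np.abs(s["joint_vel"]).max())
im,d=arm.get_image("side"); cv2.imwrite("pics/se.png",im)
K,c=cam("scene"); im,d=arm.get_image("scene"); P=cloud(d,K,c)
m=((P[...,2]>8)&(P[...,2]<120)&(P[...,0]>200)&(P[...,0]<1100)&(abs(P[...,1])<500)&(d>0)).astype(np.uint8)
nn,l,st,ce=cv2.connectedComponentsWithStats(m)
for k in range(1,nn):
    if st[k,4]>100: Q=P[l==k]; print(st[k],Q.min(0).round(),Q.max(0).round())
E
```

```text
16.75 [603.38091186 110.07991333 160.43895902] 24.802092362397165 [  8.67752954  -9.76915898 -17.41051089]
knob [611.5 111.2 175.4] rel TCP [ 8.2  1.1 15. ]
bar angle 0.6451248647628863
zmax cap 173.01320194726821
tray front x at y15 501.4820837699257 (501.2 = at stop)
0.0014220924798696234
[352 103   8  24 119] [476. 367.   9.] [505. 417.  80.]
[376 122  26  20 244] [566. 378.   8.] [653. 472.  22.]
[ 252  143  197  173 6322] [ 494. -124.    8.] [960. 179. 120.]
[ 458  160   70   51 1560] [886. 389.   8.] [1093.  500.   22.]
[187 285  29  33 619] [ 533. -435.    8.] [ 601. -369.   89.]
```

View pics/w_e.png

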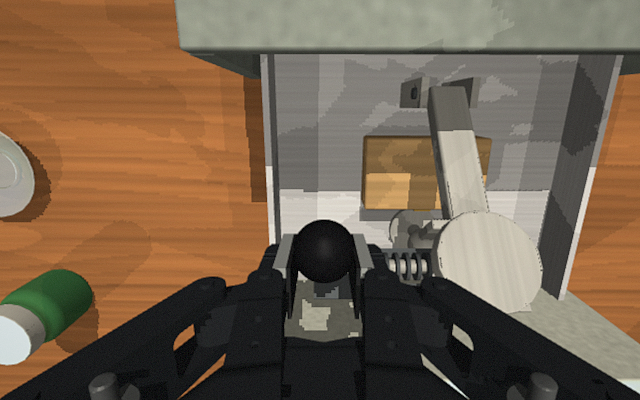

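View pics/se.png

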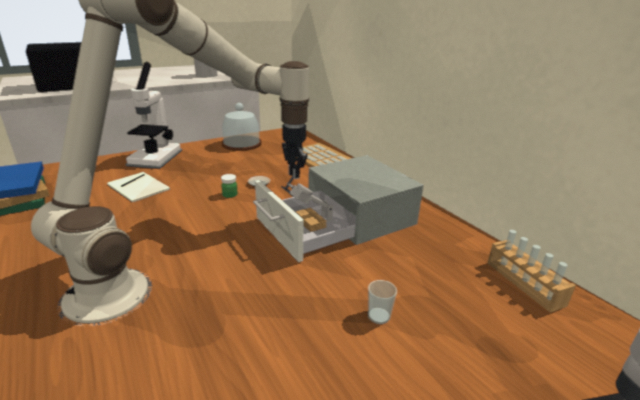

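Everything is steady: the knob at (325,250) is held, the bar is up at about 0.645 rad, the tray is out, and the dish, jar and beaker are unmoved. I hand the job in.

```bash
python3 -c "
from bench import arm
print(arm.job_done())"
```

```text
the job is handed in; nothing more can be done
None
```

I pulled the tray out to its stop, slid the latch knob sideways about 16 mm, and lifted the bar with the latch held out. I handed the job in at about 17 s of the 48 s, still holding the bar up.

**One fault along the way:** lifting the bar pushed the tray about 11 mm back in. With the bar still up, I pulled the tray out again until it met resistance (about 15 N, no further movement). I then raised the bar a little more, keeping a light outward pull on the tray.

**Last checks, after holding still for about 1 s:**
- **Bar:** it stands at about 0.645 rad, which puts its front end about 68 mm above its down position.
- **Tray:** its front is at x = 501.5 mm, against 501.2 mm when first at the stop; the difference is within camera noise.
- **Steadiness:** the joints were practically still. The arm was pulling on the tray with about 9 N in the outward direction.
- **Dish, jar and beaker:** all were standing where they started. The jar was partly hidden by the arm in the scene view, so I checked it by eye in the side and wrist views.
- **Grip:** this is the weak point. The knob slipped in the pads during the lift and sits about 8 mm off their centre; the pad edge is at 11 mm. It shifted only 0.3 mm, about measurement noise, over the last second.

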